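# Jack a sagging board level and hold it

## Robot

A 6-joint arm with a two-finger parallel gripper is mounted at the origin on the work surface. World frame = base frame: x ahead of the robot, y to its left, z up, the work surface at z = 0. Lengths are in m, angles in rad, forces in N, time in s.
With the tool pointing down it reaches from about 0.325 to 0.9 m from the base axis. Payload 6.1 kg.
Tool frame: the origin (TCP) lies midway between the tips of the shut fingers; the grasp point (between the pads) lies 19 mm behind it; x points along the fingers, y is the direction in which the jaws open and shut, and the axes are right-handed (so a half turn about x gives the same grasp; the last joint's range is limited). The gripper opens to 85 mm and grips with 20 to 120 N. Pads are 22 mm wide; open, the fingers measure 114 mm over their backs; the gripper's body (76 mm by 85 mm) begins 54 mm behind the grasp point. The pads swing forward as they close: fully open they stand 13 mm farther back than shut.
Start: joints at [0.986, 0.22, 1.526, -0, 1.395, -0.126], TCP at [0.277, 0.56, 0.231] pointing down, gripper open.
Joint ranges: [-2.98, 2.98], [-0.91, 2.08], [0.09, 2.57], [-1.24, 4.39], [0.2, 2.65], [-2.68, 2.68]. Speed limits (rad/s): [2.57, 2.57, 3.01, 3.14, 3.14, 3.14].

## Interface

Orientations are given as [roll, pitch, yaw] about the fixed x, y, z axes, in that order (R = Rz(yaw) Ry(pitch) Rx(roll)).
In Python, from plant import movep, move_l, set_joints, gripper_to, hold, inverse_kinematics, observe, get_image, get_calibration, Unreachable, job_done gives the robot as it stands. Calls block until the motion is done:
- movep(position, orientation): joint-space move of the TCP to a pose.
- move_l(position, feed=0.15, rotation=None, max_force=None): straight line of the TCP; rotation=None keeps the orientation; feed is the mean speed in m/s. With max_force (N) it stops when the force on the tool has changed by that much, and returns True; else False.
- set_joints(angles): joint-space move.
- gripper_to(opening, f_grip=None): finger opening in m; f_grip is the grip in N (None keeps the last); returns when the fingers have stopped.
- hold(seconds).
- inverse_kinematics(position, orientation): joint angles nearest the present ones, or None.
- observe(): the state.
- get_image(name): name is "side" or "top"; returns (picture, depth): 384x512x3 uint8, red, green, blue; 384x512 float32, m along the optical axis (not along the pixel's ray), 0 where there is no reading.
- get_calibration(name): a dict with "intrinsics" (3x3 intrinsics, pixels), "dist_coeffs" ([k1, k2, p1, p2, k3] as OpenCV has them; the pictures are not rectified), "world_from_camera" (4x4, takes a point from camera to world coordinates). Camera axes: x right, y down, z forward; pixel columns grow to the right and rows downward; lengths in m; the calibration is good to about 2 mm. A picture is of the moment at which its call begins. get_calibration takes no time and is no camera call.
A pose or a line that the arm cannot do raises Unreachable and nothing moves.
- job_done(): hands the job in, once; it reports no verdict.
The state is a dict: "time_s": time; "q": joint angles; "joint_velocities": joint speeds; "joint_torque": joint torques, N m; "eef_pos": TCP position; "tcp_rot": TCP orientation; "ft_force": force on the tool from outside, world axes, zero at the start; "torque": the same for the moment, N m; "opening": finger opening in m.
Only numpy, scipy, OpenCV 4.12 (cv2) and the standard library are available. Lean on these libraries where they do the work, as an engineer would, in place of code of your own. Each camera call takes 0.05 s, during which the arm holds its last target.

## Task

The free end of the board in the pivot stand has sagged. Set the lever jack upright on the bench with its round saddle centred under the round steel lift pad that sticks out from the board's edge (not the square tab), pump the handle fully down at least once so the pad seats and let the handle come right back up, then press the handle fully down again so that the jack alone carries the board level, and finish while still holding the handle down. Do not push or lift the board by hand, and leave the glue bottle, the offcut and the jar where they are.

Things in the scene. Friction and masses are not known exactly. Their poses are not given: they have to be found in the camera images.
- jack_grip (a point): Centre of the loose lever jack's upright aluminium pillar, 62.5 mm over the jack's underside; 0.8 kg in all. Pillar 32 x 32 mm, from 10 to 115 mm up: grip it from above across jack y. Grey flat foot 10 mm thick, 70 wide, from 95 mm ahead (+x) to 155 mm behind. Axes: x towards the saddle, z up. Saddle axis 65 mm ahead, handle paddle about 133 mm behind.
- saddle_top (a point): Centre of the top face of the jack's saddle, a round disc 40 mm across with a thin rubber face on a post. With the handle up it is 72 mm above the jack's underside; it rises straight up by 34 mm in proportion as the handle goes down.
- paddle (a point): Centre of the top face of the black rubber paddle at the end of the jack's handle (42 mm along the handle, 56 mm across, 10 mm thick). About 125 mm above the jack's underside with the handle up, about 52 mm with it fully down; it moves on an arc about a pivot that lies 80 mm above the underside in the pillar.
- jack_handle (a joint): Handle angle: 0 = fully up, 0.52 rad = fully down (hard stop). A spring returns it when let go; pressing it fully down at the paddle under the board takes about 4 to 8 N. The saddle meets the lift pad at about 0.2 rad.
- lift_pad (a point): Centre of the underside of the round steel lift pad: disc 46 mm across, 8 thick, small boss on top. 84 mm above the bench at the start, 106 mm when level. Its centre is 40 mm out from the board's edge, on a neck 26 mm wide. Axes: -x points from the board out to the free side where the jack comes in, y along the board to its pivot 300 mm away, z up.
- square_tab (a point): Centre of the underside of the square-ended steel tab (42 mm wide, 8 mm thick) on the same edge of the board, 135 mm nearer the pivot than the lift pad. Not the lift point. The board: pale wood, 470 x 100 x 22 mm, about 0.75 kg, underside 114 mm above the bench when level.
- glue: White glue bottle, 56 mm across, 130 mm tall, standing; origin at the centre of its underside. Leave alone.
- offcut: Wood offcut 90 x 60 x 40 mm lying flat; origin at the centre of its underside. Leave alone.
- jar: Glass jar with a steel cap, 64 mm across, 75 mm tall; origin at the centre of its underside. Leave alone.

How it is judged:
By the outcome, as a careful person would: the job done as asked, in the order asked, and still so for the second after the job is handed in, while the arm keeps its last pose, push and grip.
It also fails if it takes over 64 s, if anything falls off the work surface, if the arm or the gripper's body presses on something with over 40 N, if the wrist force passes 120 N, or if a joint passes its speed limit or range.

## Working session

There is one attempt and no reset: what is moved stays moved. The work goes in short steps, each a Python script; the robot and the scene stay as the last script left them, time stands still between calls to the robot, and variables do not carry over. Pictures are saved under pics/ and viewed, and the job is handed in when it is done.

```bash
ls; mkdir -p pics; python3 - <<'E'
from plant import *
import cv2,numpy as np
for n in ("side","top"):
    im,d=get_image(n); cv2.imwrite(f"pics/{n}0.png",im[:,:,::-1]); np.savez(f"{n}0.npz",im=im,d=d)
    c=get_calibration(n); print(n,c)
print(observe())
E
```

```text
pics
side {'intrinsics': array([[440.78912017,   0.        , 256.14760801],
       [  0.        , 440.78912017, 192.34037463],
       [  0.        ,   0.        ,   1.        ]]), 'dist_coeffs': array([-0.06682525,  0.        ,  0.        ,  0.        ,  0.        ]), 'world_from_camera': array([[ 0.9595453 , -0.1481356 ,  0.23943406,  0.18866993],
       [-0.28155131, -0.50876528,  0.81356423, -1.01942581],
       [ 0.00129792, -0.8480647 , -0.5298911 ,  0.79273917],
       [ 0.        ,  0.        ,  0.        ,  1.        ]])}
top {'intrinsics': array([[406.92207346,   0.        , 249.1195573 ],
       [  0.        , 406.92207346, 187.16847928],
       [  0.        ,   0.        ,   1.        ]]), 'dist_coeffs': array([-0.00032076,  0.        ,  0.        ,  0.        ,  0.        ]), 'world_from_camera': array([[-0.00824239, -0.98645324,  0.16383547,  0.30084096],
       [-0.99983842,  0.00551249, -0.01711011,  0.03584182],
       [ 0.01597519, -0.16395003, -0.98633928,  1.17011377],
       [ 0.        ,  0.        ,  0.        ,  1.        ]])}
{'time_s': 0.1, 'q': array([ 9.85917121e-01,  2.21183335e-01,  1.52751290e+00,  1.42427535e-05,
        1.39468533e+00, -1.26110457e-01]), 'joint_velocities': array([ 0.00085794, -0.0007409 , -0.00266153, -0.00087781, -0.00051521,
       -0.00032041]), 'joint_torque': array([ 3.80542524e-04, -4.98245180e+01, -3.90548873e+01, -2.66358766e-04,
        5.68004732e-03, -1.22576494e-04]), 'eef_pos': array([0.27647755, 0.55991042, 0.23027771]), 'tcp_rot': array([-1.70474267,  1.56900736, -2.16351393]), 'ft_force': array([ 0.11184201,  0.43237925, -0.6143505 ]), 'torque': array([-0.01905651, -0.04631911,  0.0113845 ]), 'opening': 0.08530388827275374}
```

View pics/side0.png

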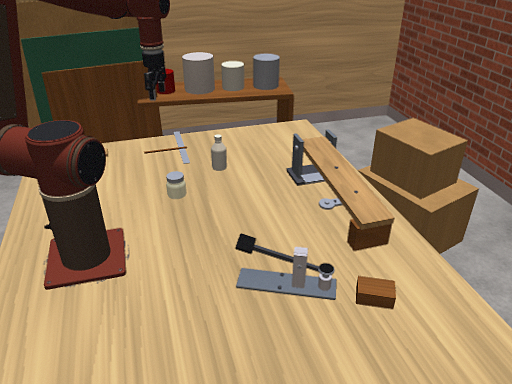

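View pics/top0.png

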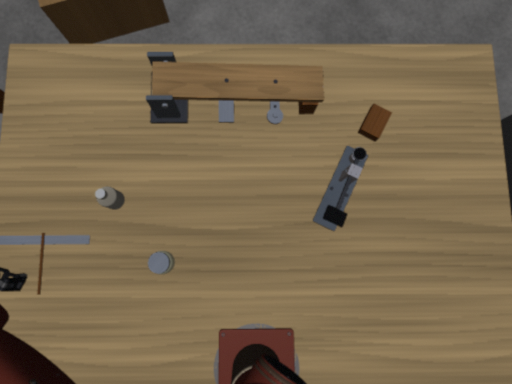

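The side view shows the jack (pillar ~(300,268), saddle ~(326,270), paddle ~(245,243)) and the lift pad at ~(327,203). In the top view the saddle is at ~(360,153), the pillar top at (354,171), the paddle at (335,216), the round pad at (275,115) and the square tab at (227,112). I'll measure these next.

```bash
cat > h.py <<'E'
import numpy as np,cv2
from plant import *
def ray(n,uv):
    c=get_calibration(n);T=c["world_from_camera"]
    p=cv2.undistortPoints(np.array(uv,float).reshape(-1,1,2),c["intrinsics"],c["dist_coeffs"])[:,0]
    d=np.c_[p,np.ones(len(p))]@T[:3,:3].T
    return T[:3,3],d
def onz(n,uv,z):
    o,d=ray(n,uv); return o+d*((z-o[2])/d[:,2])[:,None]
def cloud(n,dep):
    v,u=np.mgrid[:384,:512]; o,d=ray(n,np.c_[u.ravel(),v.ravel()])
    P=o+d*dep.ravel()[:,None]; P[dep.ravel()==0]=np.nan
    return P.reshape(384,512,3)
def snap(tag,names=("side","top")):
    r={}
    for n in names:
        im,d=get_image(n); r[n]=(im,cloud(n,d)); cv2.imwrite(f"pics/{n}{tag}.png",im[:,:,::-1])
    return r
E
python3 - <<'E'
from h import *
np.set_printoptions(precision=4,suppress=True)
z=np.load("top0.npz");im=z["im"];P=cloud("top",z["d"])
for nm,(u,v) in dict(saddle=(360,153),pillar=(354,171),paddle=(335,216),pad=(275,117),tab=(227,112),bench=(300,250),foot=(332,205)).items(): print(nm,P[v,u],im[v,u])
cv2.imwrite("pics/crops.png",np.hstack([cv2.resize(im[85:145,205:325,::-1],(480,240)),cv2.resize(im[140:240,300:400,::-1],(300,300))[:240]]))
cv2.imwrite("pics/crop_j.png",cv2.resize(im[135:240,300:405,::-1],(600,600),interpolation=cv2.INTER_NEAREST))
cv2.imwrite("pics/crop_p.png",cv2.resize(im[50:140,210:330,::-1],(800,600),interpolation=cv2.INTER_NEAREST))
s=np.load("side0.npz")
cv2.imwrite("pics/crop_s.png",cv2.resize(s["im"][180:310,230:400,::-1],(780,600),interpolation=cv2.INTER_NEAREST))
# paddle
def comp(m,seed):
    n,l=cv2.connectedComponents(m.astype(np.uint8)); return l==l[seed[1],seed[0]]
def rep(nm,m):
    v,u=np.nonzero(m); c=np.array([u.mean(),v.mean()]); zz=np.nanmedian(P[m][:,2]); print(nm,m.sum(),c,"z",zz,"ray",onz("top",[c],zz)[0]); r=cv2.minAreaRect(np.c_[u,v].astype(np.float32)); print("   ",r)
Z=P[...,2]
rep("pillar",comp((Z>.105)&(Z<.125)&(im.min(2)>110),(354,171)))
rep("paddle",comp((Z>.110)&(Z<.14)&(im.max(2)<60),(335,216)))
rep("saddle",comp((Z>.062)&(Z<.08)&(im.max(2)<70),(360,153)))
rep("foot",comp((Z>.005)&(Z<.2),(332,205)))
rep("pad",comp((Z>.07)&(Z<.12)&(np.ptp(im,2)<40),(275,117)))
rep("tab",comp((Z>.07)&(Z<.12)&(np.ptp(im,2)<40),(227,112)))
E
```

```text
saddle [ 0.5779 -0.2929  0.0725] [16 15 17]
pillar [ 0.5183 -0.2618  0.1142] [130 129 139]
paddle [ 0.3977 -0.2033  0.1256] [14 14 15]
pad [ 0.6762 -0.0561  0.0927] [ 89  93 102]
tab [0.6884 0.0764 0.0999] [102 107 119]
bench [ 0.313  -0.1281 -0.0014] [130 112  81]
foot [ 0.4404 -0.2229  0.0081] [59 66 74]
pillar 128 [354.7266 170.5391] z 0.11371431065182713 ray [ 0.5196 -0.2639  0.1137]
    ((354.8000183105469, 170.40000915527344), (11.62755298614502, 10.733125686645508), 26.56505012512207)
paddle 341 [334.8006 214.8446] z 0.12350916522775623 ray [ 0.4009 -0.2034  0.1235]
    ((336.189697265625, 211.77586364746094), (20.98357391357422, 23.58330726623535), 21.801406860351562)
saddle 145 [358.8828 154.5517] z 0.0704877078808408 ray [ 0.574  -0.2902  0.0705]
    ((359.5, 155.5), (15.0, 11.0), 90.0)
foot 2084 [341.0178 188.5888] z 0.012132470381794658 ray [ 0.4875 -0.2502  0.0121]
    ((343.64556884765625, 187.44456481933594), (29.735218048095703, 87.82115173339844), 24.145544052124023)
pad 902 [250.837  108.3093] z 0.09994829608600475 ray [0.6988 0.0107 0.0999]
    ((247.79466247558594, 110.88291931152344), (148.0113983154297, 25.24078941345215), 1.080924153327942)
tab 902 [250.837  108.3093] z 0.09994829608600475 ray [0.6988 0.0107 0.0999]
    ((247.79466247558594, 110.88291931152344), (148.0113983154297, 25.24078941345215), 1.080924153327942)
```

View pics/crop_j.png

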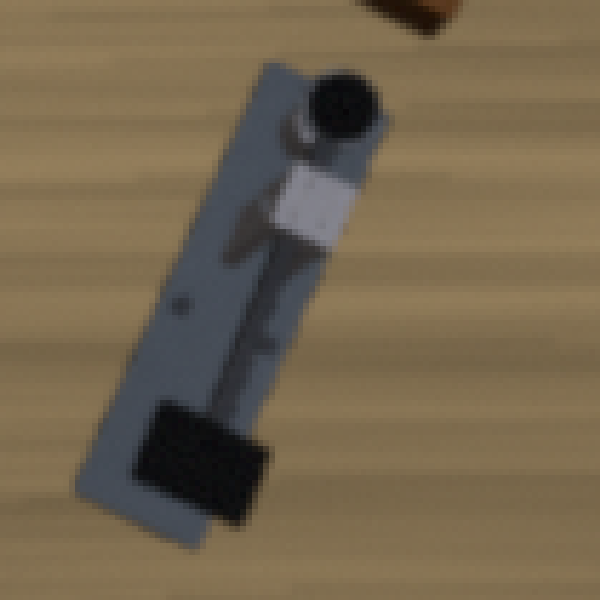

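View pics/crop_p.png

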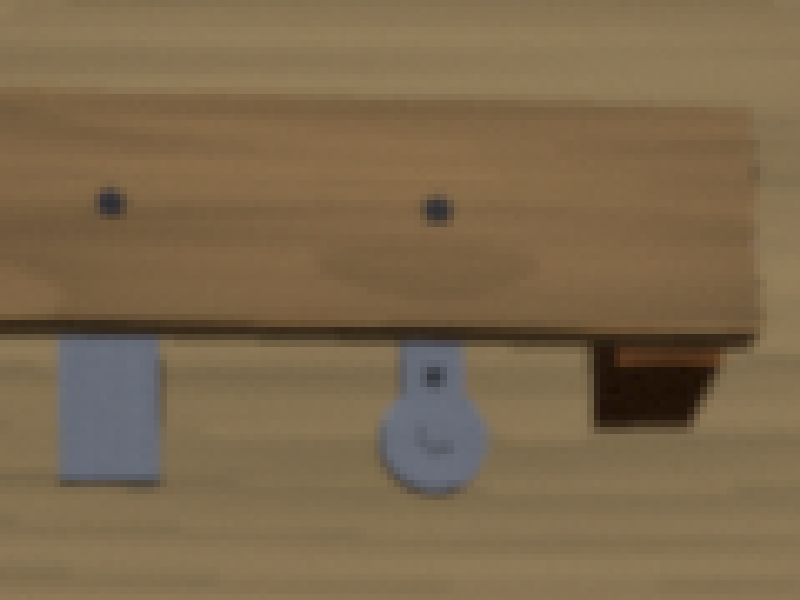

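View pics/crop_s.png

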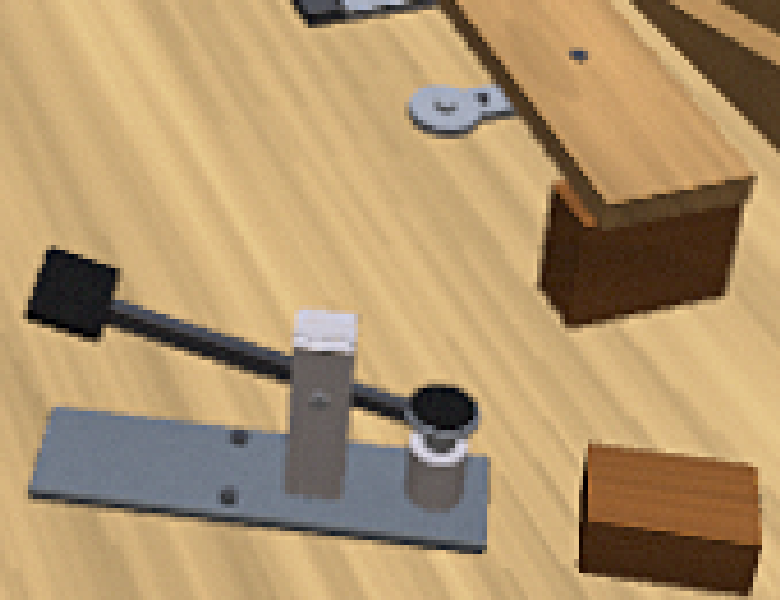

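The crops show the jack standing upright with its features clear. The round pad centre is at top px (274.6,116) and a prop block sits under the board's end near (305,107). I'll compute the poses and cross-check them with the side view.

```bash
python3 - <<'E'
from h import *
np.set_printoptions(precision=4,suppress=True)
z=np.load("top0.npz");im=z["im"];P=cloud("top",z["d"])
s=np.load("side0.npz");ims=s["im"];PS=cloud("side",s["d"])
f=lambda a,o,k:(np.array(a)+.5)/k-.5+np.array(o)
J=600/105;Q=600/90;S=780/170
pts=dict(saddle=(f((343,106),(300,135),J),.072),paddle=(f((201,463),(300,135),J),.125),pillar=(f((316,206),(300,135),J),.115),
 pad=(f((434,442),(210,50),Q),.092),tabend=(f((110,481),(210,50),Q),.098),tabroot=(f((112,336),(210,50),Q),.098),
 prop_l=(f((596,345),(210,50),Q),.0),prop_lf=(f((598,428),(210,50),Q),0.),footA=(f((268,62),(300,135),J),.01),footB=(f((75,490),(300,135),J),.01),footC=(f((200,550),(300,135),J),.01),footD=(f((390,122),(300,135),J),.01))
W={}
for k,(uv,zz) in pts.items(): W[k]=onz("top",[uv],zz)[0]; print(k,uv,W[k],"depth",P[int(round(uv[1])),int(round(uv[0]))])
sp=dict(saddle=((443,408),.072),pillar=((326,331),.115),paddle=((72,293),.125),pad=((447,105),.092),padN=None)
for k,v in sp.items():
    if v is None: continue
    g=np.array([f(v[0][0],230,S),f(v[0][1],180,600/130)]); print("side",k,g,onz("side",[g],v[1])[0],PS[int(round(g[1])),int(round(g[0]))])
d=W["saddle"]-W["pillar"];print("dist",np.hypot(d[0],d[1]),"yaw",np.arctan2(d[1],d[0]))
d=W["pillar"]-W["paddle"];print("dist",np.hypot(d[0],d[1]),"yaw",np.arctan2(d[1],d[0]))
for a,b in(("footB","footA"),("footC","footD")):
    d=W[a and b]-W[a];print("foot",np.hypot(d[0],d[1]),"yaw",np.arctan2(d[1],d[0]))
d=W["tabroot"]-W["tabend"];print("tab yaw",np.arctan2(d[1],d[0]))
# board edge near: sample board top points
Z=P[...,2]
for u in (170,200,240,260,280,300,315): 
    col=[v for v in range(55,115) if Z[v,u]>.1 and im[v,u,0]-int(im[v,u,2])>25]
    print(u,P[col[0],u],P[col[-2],u])
# prop: points under 
m=(Z>.01)&(Z<.09); v,u=np.nonzero(m); 
for a in range(290,325,5): 
    c=(u==a)&(v>98)&(v<118); print(a,[(int(y),P[y,a].round(3).tolist()) for y in v[c]][:4])
E
```

```text
saddle [359.6125 153.1375] [ 0.5777 -0.292   0.072 ] depth [ 0.5779 -0.2929  0.0725]
paddle [334.7625 215.6125] [ 0.3987 -0.2029  0.125 ] depth [ 0.3977 -0.2033  0.1256]
pillar [354.8875 170.6375] [ 0.5191 -0.264   0.115 ] depth [ 0.5189 -0.2654  0.1109]
pad [274.675 115.875] [ 0.6797 -0.0553  0.092 ] depth [ 0.6776 -0.0558  0.097 ]
tabend [226.075 121.725] [0.6612 0.0789 0.098 ] depth [0.6609 0.0792 0.0964]
tabroot [226.375  99.975] [0.7239 0.0782 0.098 ] depth [0.7212 0.0789 0.1046]
prop_l [298.975 101.325] [ 0.7578 -0.1376  0.    ] depth [ 0.7223 -0.1238  0.0934]
prop_lf [299.275 113.775] [ 0.7184 -0.1374  0.    ] depth [ 0.7187 -0.1369 -0.0027]
footA [346.4875 145.4375] [ 0.6168 -0.2728  0.01  ] depth [ 0.62   -0.2732  0.0031]
footB [312.7125 220.3375] [ 0.3964 -0.1653  0.01  ] depth [ 0.3973 -0.1661  0.0104]
footC [334.5875 230.8375] [ 0.366  -0.2268  0.01  ] depth [ 0.3661 -0.2302 -0.    ]
footD [367.8375 155.9375] [ 0.5847 -0.3344  0.01  ] depth [ 0.5853 -0.3358  0.007 ]
side saddle [326.1603 268.0083] [ 0.5799 -0.2931  0.072 ] [ 0.5791 -0.2938  0.0728]
side pillar [300.6603 2
[... 757 characters left out ...]
246  0.108 ]
315 [ 0.8201 -0.1697  0.1061] [ 0.7236 -0.1666  0.1047]
290 []
295 []
300 [(102, [0.742, -0.135, 0.036]), (103, [0.739, -0.135, 0.034]), (104, [0.736, -0.135, 0.035]), (105, [0.733, -0.135, 0.034])]
305 [(102, [0.725, -0.143, 0.078]), (103, [0.722, -0.143, 0.079]), (104, [0.718, -0.142, 0.081]), (105, [0.716, -0.143, 0.078])]
310 [(102, [0.723, -0.156, 0.085]), (103, [0.723, -0.158, 0.075]), (104, [0.719, -0.157, 0.079]), (105, [0.719, -0.158, 0.072])]
315 [(102, [0.721, -0.169, 0.089]), (103, [0.722, -0.171, 0.078]), (104, [0.717, -0.17, 0.083]), (105, [0.718, -0.172, 0.073])]
320 [(102, [0.722, -0.184, 0.086])]<stdin>:24: RuntimeWarning: overflow encountered in scalar subtract
```

Top and side views agree: the pillar is at (0.5205,-0.264) with yaw -0.456, and pillar to saddle is 65 mm as specified. The pad is at (0.681,-0.0558), and the board edge (0.7215) minus 40 mm agrees with that. The prop stays clear of the foot. Next I'll check IK and grasp the jack.

```bash
cat >> h.py <<'E'
from scipy.spatial.transform import Rotation as Ro
def down(psi,sg=1):  # jaws across jack y
    x=np.array([0,0,-1.]);y=sg*np.array([-np.sin(psi),np.cos(psi),0]);
    return Ro.from_matrix(np.c_[x,y,np.cross(x,y)]).as_euler("xyz")
def rotdown(psi,sg=1): return down(psi,sg)
JP=np.array([.5205,-.264]);JY=-.456
PAD=np.array([.681,-.0558]);TY=-.01
TD=np.array([np.cos(TY),np.sin(TY)])
E
python3 - <<'E'
from h import *
np.set_printoptions(precision=3,suppress=True)
for sg in(1,-1):
    for p,z,y in((JP,.068,JY),(JP,.2,JY),(PAD-.185*TD,.1,TY),(PAD-.065*TD,.07,TY),(PAD-.2*TD,.15,TY),(PAD-.2*TD,.04,TY)):
        print(sg,p,z,inverse_kinematics([*p,z],down(y,sg)))
E
```

```text
1 [ 0.52  -0.264] 0.068 [-0.604  0.294  1.765  0.     1.083 -1.719]
1 [ 0.52  -0.264] 0.2 [-0.604  0.146  1.671  0.     1.324 -1.719]
1 [ 0.496 -0.054] 0.1 [-0.267  0.058  1.968  0.     1.115 -1.827]
1 [ 0.616 -0.055] 0.07 [-0.217  0.365  1.669  0.     1.107 -1.778]
1 [ 0.481 -0.054] 0.15 [-0.275 -0.044  1.968  0.     1.218 -1.835]
1 [ 0.481 -0.054] 0.04 [-0.275  0.121  2.034  0.     0.987 -1.835]
-1 [ 0.52  -0.264] 0.068 [-0.604  0.294  1.765  0.     1.083  1.422]
-1 [ 0.52  -0.264] 0.2 [-0.604  0.146  1.671  0.     1.324  1.422]
-1 [ 0.496 -0.054] 0.1 [-0.267  0.058  1.968  0.     1.115  1.314]
-1 [ 0.616 -0.055] 0.07 [-0.217  0.365  1.669  0.     1.107  1.364]
-1 [ 0.481 -0.054] 0.15 [-0.275 -0.044  1.968  0.     1.218  1.306]
-1 [ 0.481 -0.054] 0.04 [-0.275  0.121  2.034  0.     0.987  1.306]<sys>:0: UserWarning: Gimbal lock detected. Setting third angle to zero since it is not possible to uniquely determine all angles.
```

```bash
python3 -W ignore - <<'E'
from h import *
np.set_printoptions(precision=4,suppress=True)
movep([*JP,.24],down(JY,-1))
move_l([*JP,.14],feed=.25)
print(move_l([*JP,.068],feed=.1,max_force=8))
o=observe();print(o["eef_pos"],o["ft_force"])
gripper_to(.02,f_grip=90)
o=observe();print(o["time_s"],o["eef_pos"],o["ft_force"],o["opening"])
print(move_l([*JP,.098],feed=.06))
o=observe();print(o["time_s"],o["eef_pos"],o["ft_force"],o["torque"],o["opening"])
snap("1")
E
```

```text
False
[ 0.521  -0.2644  0.0687] [ 0.6736 -0.2826  0.2325]
5.075 [ 0.521  -0.2639  0.0686] [0.3694 2.0808 4.1511] 0.031176310022856864
False
5.725 [ 0.5204 -0.264   0.098 ] [-0.2004 -1.2273 -7.8507] [-0.0583 -0.1509  0.007 ] 0.030912418401574486
```

View pics/side1.png

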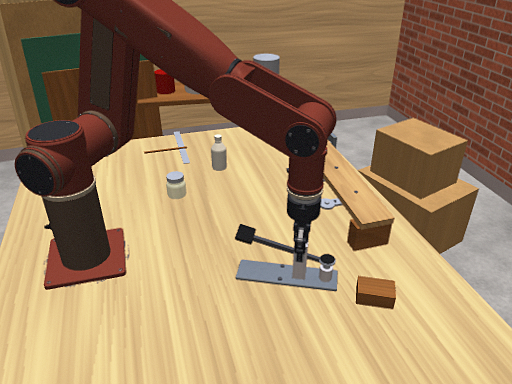

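View pics/top1.png

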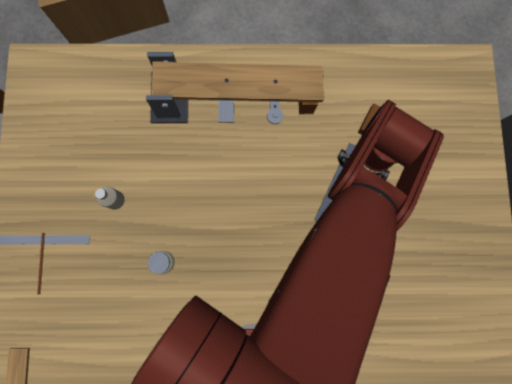

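The jack is held upright about 30 mm up: 7.9 N, which matches 0.8 kg, and the side view shows its saddle at (327,261). Now I'll carry it to staging, measure the saddle there, then slide in.

```bash
python3 -W ignore - <<'E'
from h import *
np.set_printoptions(precision=4,suppress=True)
st=PAD-.165*TD
movep([*st,.098],down(TY,-1))
move_l([*st,.0730],feed=.08)
hold(.2)
o=observe();print(o["time_s"],o["eef_pos"],o["ft_force"],o["torque"],o["opening"])
r=snap("2")
im,P=r["side"]; z=P[...,2]
cv2.imwrite("pics/crop2.png",cv2.resize(im[150:300,200:400,::-1],(800,600),interpolation=cv2.INTER_NEAREST))
E
```

```text
7.3417 [ 0.5165 -0.0544  0.0735] [-0.0478  0.2172 -7.6499] [ 0.0453 -0.1366 -0.0093] 0.030821281535999456
```

View pics/crop2.png

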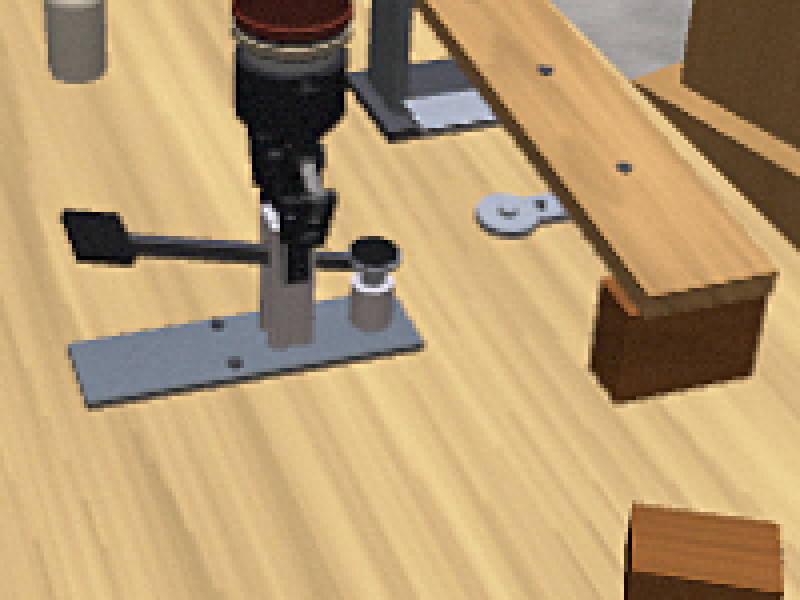

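View pics/top2.png

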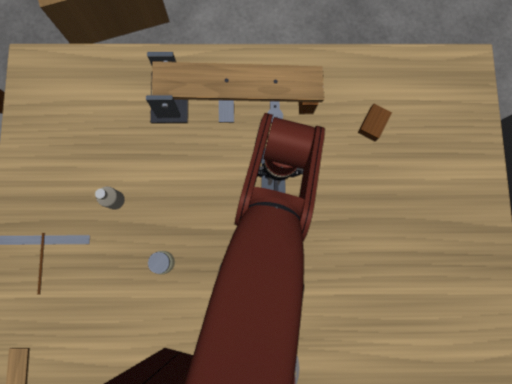

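The side crop shows the jack level and aligned, with the saddle at crop (376,252) and the pad at (508,212). I'll compare saddle and pad positions using ellipse fits in this view.

```bash
python3 -W ignore - <<'E'
from h import *
np.set_printoptions(precision=4,suppress=True)
im=cv2.imread("pics/side2.png")[:,:,::-1].astype(int)
def comp(m,box):
    u0,v0,u1,v1=box;k=np.zeros(m.shape,np.uint8);k[v0:v1,u0:u1]=m[v0:v1,u0:u1]
    n,l,s,c=cv2.connectedComponentsWithStats(k);i=1+np.argmax(s[1:,4]);return l==i
sat=im.max(2)-im.min(2)
m=comp(im.max(2)<48,(287,207,302,220));v,u=np.nonzero(m);print("saddle",m.sum(),u.min(),u.max(),v.min(),v.max(),u.mean(),v.mean())
print(onz("side",[[(u.min()+u.max())/2,(v.min()+v.max())/2],[u.mean(),v.mean()]],.0770),"expect",PAD-.1*TD)
m2=comp((sat<30)&(im.max(2)>130)&(im.max(2)<250),(316,193,345,212));v,u=np.nonzero(m2)
k=u<334;print("pad",m2.sum(),u[k].min(),u[k].max(),v[k].min(),v[k].max())
for row in range(196,211): print(row,u[v==row].min() if (v==row).any() else None,u[v==row].max() if (v==row).any() else None)
uu=u[u<329];
print([ (int(c),int(v[u==c].min()),int(v[u==c].max())) for c in range(318,345) if (u==c).any()])
E
```

```text
saddle 58 288 298 210 216 292.94827586206895 212.51724137931035
[[ 0.5817 -0.0566  0.077 ]
 [ 0.5824 -0.0543  0.077 ]] expect [ 0.581  -0.0548]
pad 125 319 333 199 207
196 None None
197 None None
198 336 337
199 321 338
200 320 339
201 319 339
202 319 340
203 319 340
204 320 334
205 321 334
206 322 332
207 324 331
208 None None
209 None None
210 None None
[(319, 201, 203), (320, 200, 204), (321, 199, 205), (322, 200, 206), (323, 200, 206), (324, 200, 207), (325, 200, 207), (326, 200, 207), (327, 200, 207), (328, 200, 207), (329, 199, 207), (330, 199, 207), (331, 199, 207), (332, 199, 206), (333, 200, 205), (334, 202, 205), (335, 203, 203), (336, 198, 203), (337, 198, 203), (338, 199, 203), (339, 200, 203), (340, 202, 203)]
```

```bash
python3 -W ignore - <<'E'
from h import *
a=np.load("top0.npz")["im"][94:126,254:296,::-1]; b=np.load("side0.npz")["im"][190:214,314:346,::-1]
cv2.imwrite("pics/za.png",cv2.resize(a,None,fx=18,fy=18,interpolation=cv2.INTER_NEAREST))
cv2.imwrite("pics/zb.png",cv2.resize(b,None,fx=24,fy=24,interpolation=cv2.INTER_NEAREST))
E
```

```text
(no output)
```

View pics/za.png

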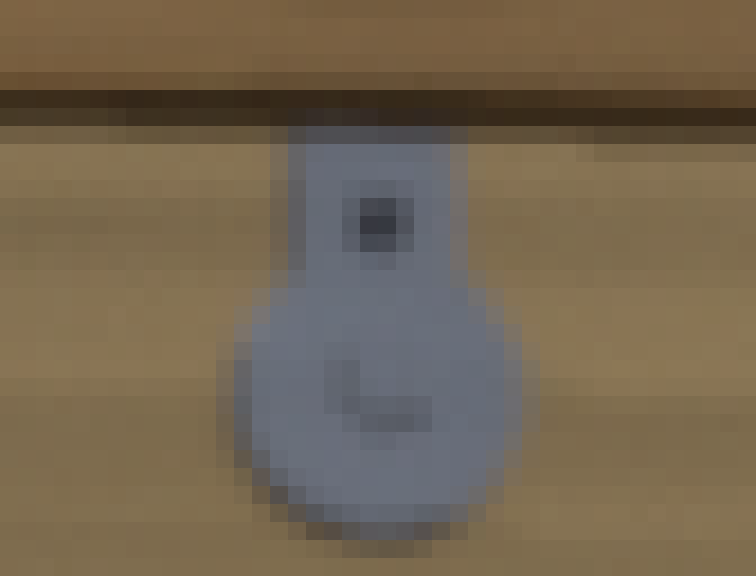

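View pics/zb.png

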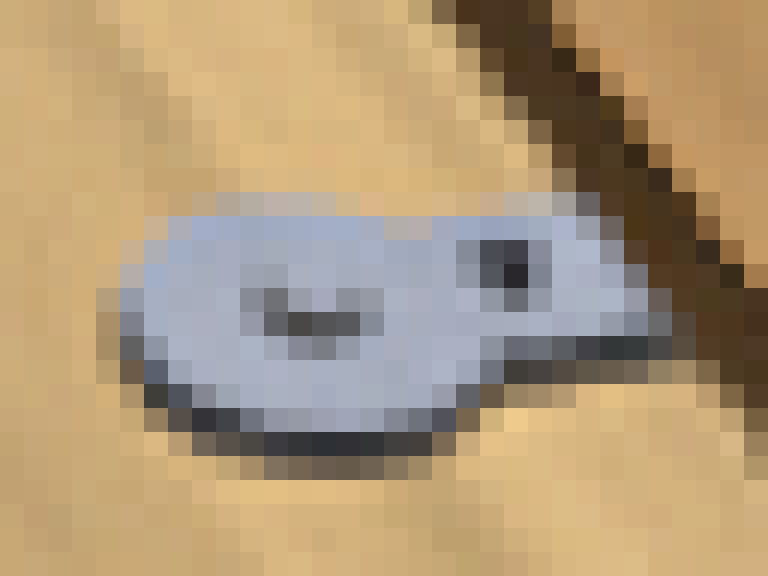

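The zooms give refined disc centres of top px (274.6,114.9) and side px (326.6,202.6). Relative to the saddle in both views, the pad lies at about (0.6845,-0.0545). I'll slide in and re-check before releasing.

```bash
sed -i 's/^PAD=.*/PAD=np.array([.6845,-.0545])/' h.py; python3 -W ignore - <<'E'
from h import *
np.set_printoptions(precision=4,suppress=True)
print(onz("top",[[274.6,114.9]],.092),onz("side",[[326.6,202.6]],.092))
p=PAD-.065*TD
print(move_l([*p,.0730],feed=.06,max_force=8))
hold(.2)
o=observe();print(o["time_s"],o["eef_pos"],o["ft_force"],o["torque"],o["opening"])
r=snap("3")
cv2.imwrite("pics/crop3.png",cv2.resize(r["side"][0][150:300,200:400,::-1],(800,600),interpolation=cv2.INTER_NEAREST))
cv2.imwrite("pics/z3.png",cv2.resize(r["side"][0][185:235,300:360,::-1],(720,600),interpolation=cv2.INTER_NEAREST))
E
```

```text
Traceback (most recent call last):
  File "h.py", line 26, in <module>
    TD=np.array([np.cos(TY),np.sin(TY)])
                        ^^
NameError: name 'TY' is not defined. Did you mean: 'JY'?
```

```bash
sed -i 's/^PAD=.*/PAD=np.array([.6845,-.0545]);TY=-.01/' h.py; python3 -W ignore - <<'E'
from h import *
np.set_printoptions(precision=4,suppress=True)
print(onz("top",[[274.6,114.9]],.092),onz("side",[[326.6,202.6]],.092))
p=PAD-.065*TD
print(move_l([*p,.0730],feed=.06,max_force=8))
hold(.2)
o=observe();print(o["time_s"],o["eef_pos"],o["ft_force"],o["torque"],o["opening"])
r=snap("3")
cv2.imwrite("pics/crop3.png",cv2.resize(r["side"][0][150:300,200:400,::-1],(800,600),interpolation=cv2.INTER_NEAREST))
cv2.imwrite("pics/z3.png",cv2.resize(r["side"][0][185:235,300:360,::-1],(720,600),interpolation=cv2.INTER_NEAREST))
E
```

```text
[[ 0.6825 -0.0551  0.092 ]] [[ 0.6856 -0.0545  0.092 ]]
False
9.5167 [ 0.6194 -0.0539  0.073 ] [ 0.3805 -0.5224 -7.6661] [-0.0419 -0.0852  0.0175] 0.03060213961945524
```

View pics/crop3.png

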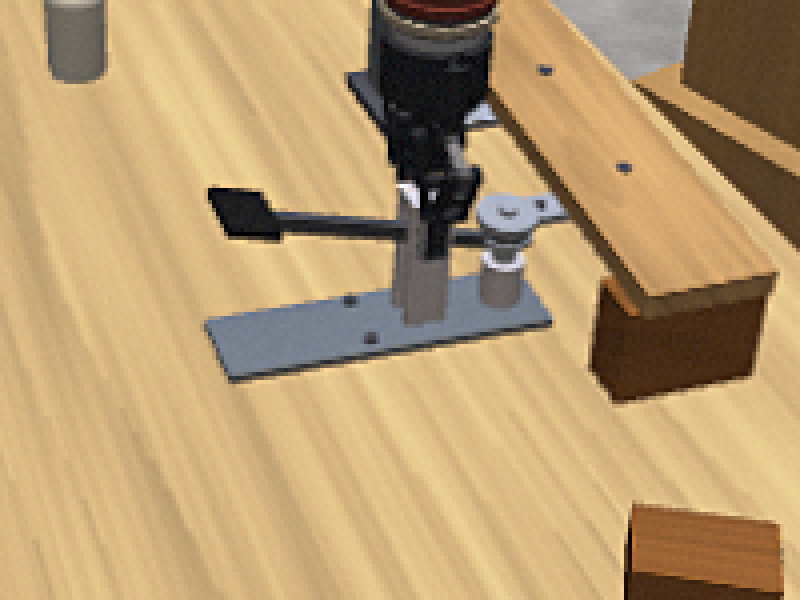

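View pics/z3.png

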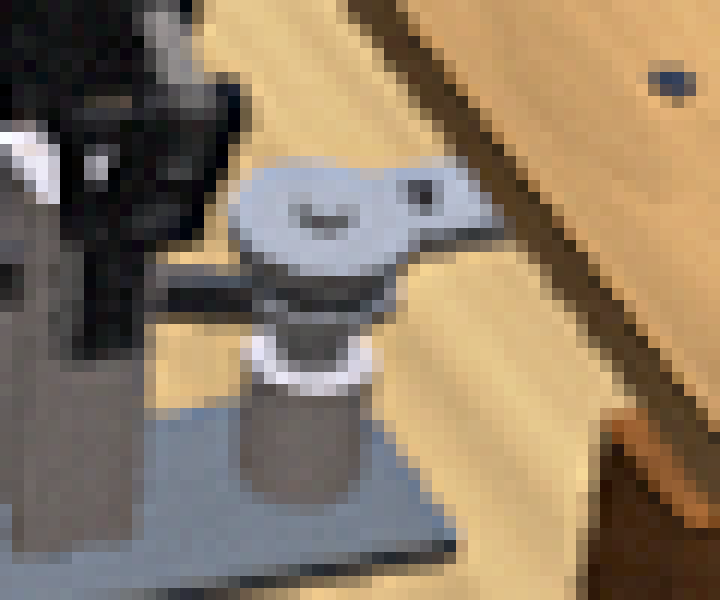

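The side zoom shows saddle (u≈321) and pad (u≈322) aligned, with a visible gap between them. I'll set the jack down and release.

```bash
python3 -W ignore - <<'E'
from h import *
np.set_printoptions(precision=4,suppress=True)
p=PAD-.065*TD
print(move_l([*p,.0660],feed=.02,max_force=5))
o=observe();print(o["time_s"],o["eef_pos"],o["ft_force"],o["torque"])
gripper_to(.085)
o=observe();print(o["time_s"],o["eef_pos"],o["ft_force"])
e=o["eef_pos"];move_l([e[0],e[1],.20],feed=.15)
q=PAD-.30*TD
move_l([*q,.22],feed=.3)
gripper_to(0.0)
r=snap("4");o=observe();print(o["time_s"],o["opening"])
cv2.imwrite("pics/z4.png",cv2.resize(r["side"][0][185:235,300:360,::-1],(720,600),interpolation=cv2.INTER_NEAREST))
E
```

```text
True
9.9333 [ 0.6201 -0.0538  0.0686] [0.6998 0.1583 6.7648] [-0.2593  0.017  -0.0592]
10.5083 [ 0.6176 -0.0533  0.0656] [-0.3421  0.0559  0.225 ]
13.35 8.270873393156078e-05
```

View pics/side4.png

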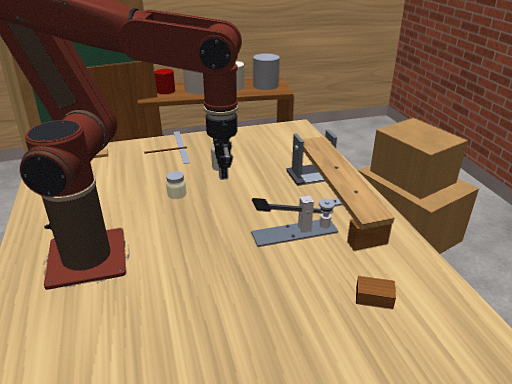

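View pics/z4.png

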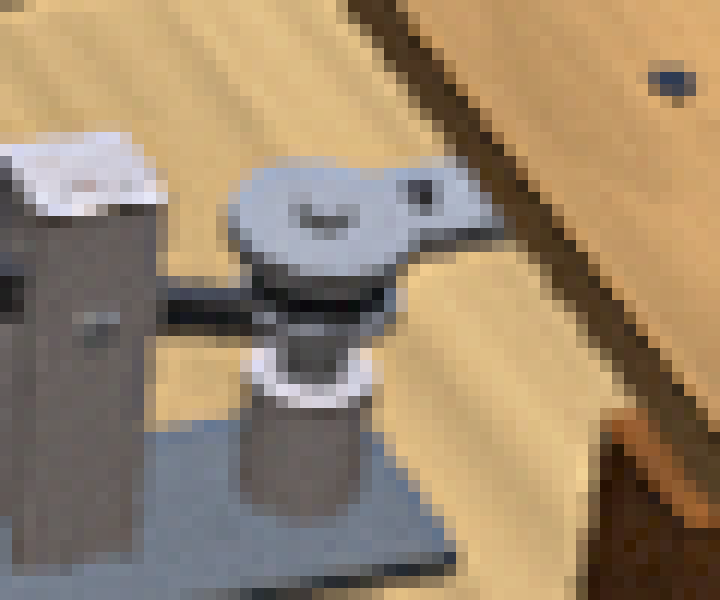

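View pics/top4.png

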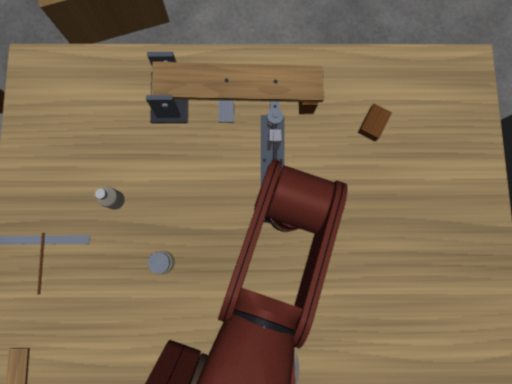

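The jack stands upright under the pad in both views. I'll verify the pillar top and pad numbers, then pump. The paddle arc centre is at the pillar, z 80 mm.

```bash
python3 -W ignore - <<'E'
from h import *
np.set_printoptions(precision=4,suppress=True)
im=cv2.imread("pics/top4.png")
cv2.imwrite("pics/z4t.png",cv2.resize(im[100:200,235:335],(600,600),interpolation=cv2.INTER_NEAREST))
g=im.astype(int);m=np.zeros(im.shape[:2],bool);m[126:146,264:290]=(g.min(2)>115)[126:146,264:290]
m&=(g.max(2)-g.min(2)<30)
v,u=np.nonzero(m);print(m.sum(),u.min(),u.max(),v.min(),v.max(),onz("top",[[u.mean(),v.mean()]],.115))
ims=cv2.imread("pics/side4.png").astype(int);m=np.zeros(im.shape[:2],bool);m[194:204,296:318]=((ims.min(2)>170)&(ims.max(2)-ims.min(2)<35))[194:204,296:318]
v,u=np.nonzero(m);print(m.sum(),u.min(),u.max(),v.min(),v.max(),onz("side",[[u.mean(),v.mean()]],.115))
# paddle in side
m=np.zeros(im.shape[:2],bool);m[195:216,245:275]=(ims.max(2)<50)[195:216,245:275];v,u=np.nonzero(m);k=u<272
print("paddle",u.min(),u.max(),v.min(),v.max(),onz("side",[[u.mean(),v.mean()]],.120))
E
```

```text
119 270 280 130 140 [[ 0.6181 -0.0533  0.115 ]]
66 300 313 196 202 [[ 0.6227 -0.0522  0.115 ]]
paddle 252 274 198 210 [[ 0.4899 -0.0517  0.12  ]]
```

View pics/z4t.png

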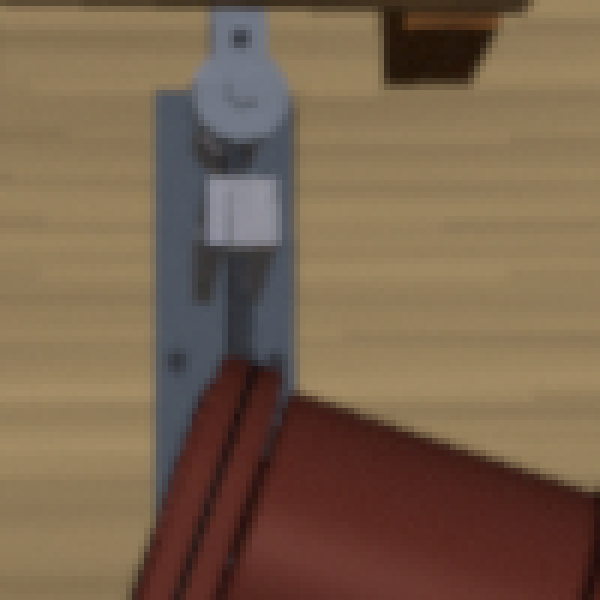

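Saddle versus pad agree within about 2 mm in each view. Next is the first pump stroke.

```bash
cat >> h.py <<'E'
PIL=np.array([.6195,-.0535]);R0=np.hypot(.133,.045);A0=np.arctan2(.045,.133)
def arc(th,dz=0):
    a=A0-th; p=PIL-R0*np.cos(a)*TD; return [p[0],p[1],.08+R0*np.sin(a)+dz]
def press():
    for th in (.12,.25,.38,.47): move_l(arc(th),feed=.08)
    o=observe();print("pre",o["eef_pos"],o["ft_force"])
    e=arc(.52,-.012); hit=move_l(e,feed=.03,max_force=12)
    o=observe();print("press",hit,o["time_s"],o["eef_pos"],o["ft_force"])
E
python3 -W ignore - <<'E'
from h import *
np.set_printoptions(precision=4,suppress=True)
a=arc(0)
movep([a[0],a[1],.18],down(TY,-1))
print(move_l(arc(0,.004),feed=.08,max_force=6))
press()
hold(.3);o=observe();print(o["eef_pos"],o["ft_force"])
r=snap("5")
cv2.imwrite("pics/c5.png",cv2.resize(r["side"][0][130:280,220:420,::-1],(800,600),interpolation=cv2.INTER_NEAREST))
print(observe()["time_s"])
E
```

```text
False
pre [ 0.4804 -0.0521  0.0602] [-0.8841 -0.5406  4.8488]
press True 16.5333 [ 0.4819 -0.0522  0.0526] [-5.5175  0.6818 16.1749]
[ 0.4818 -0.0522  0.0529] [-5.6593  0.9459 13.6882]
16.9333
```

View pics/c5.png

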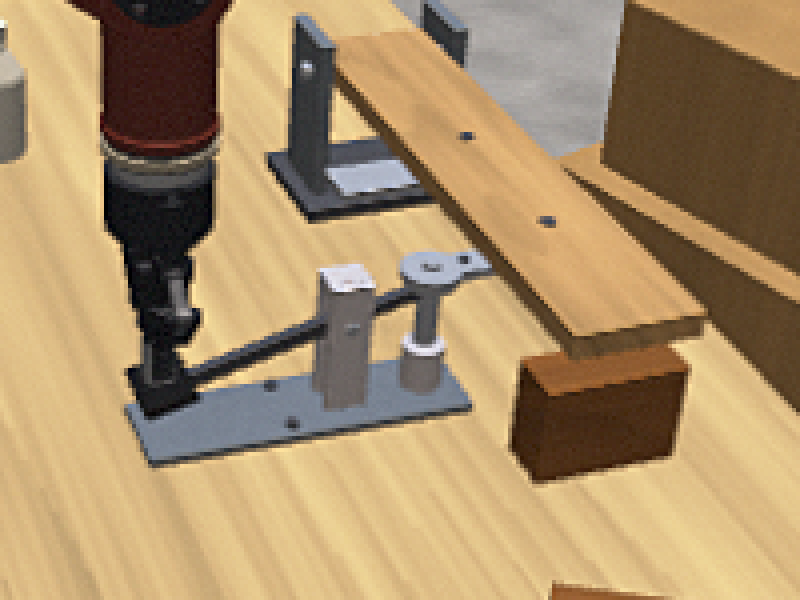

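The handle is fully down (tip at 52.9 mm, hard-stop force 14 N) and the board is lifted clear of the prop. Now I'll let the handle come fully back up.

```bash
python3 -W ignore - <<'E'
from h import *
np.set_printoptions(precision=4,suppress=True)
for th in (.38,.2,0): move_l(arc(th),feed=.08)
move_l(arc(0,.04),feed=.08)
hold(.6)
r=snap("6");o=observe();print(o["time_s"],o["eef_pos"],o["ft_force"])
cv2.imwrite("pics/c6.png",cv2.resize(r["side"][0][130:280,220:420,::-1],(800,600),interpolation=cv2.INTER_NEAREST))
E
```

```text
19.6583 [ 0.4865 -0.0522  0.165 ] [0.4417 0.5126 0.6778]
```

View pics/c6.png

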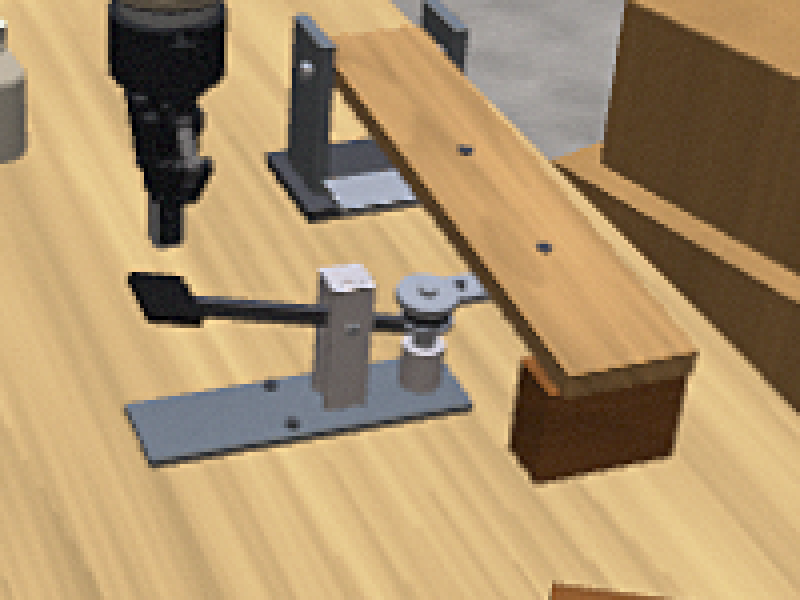

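The handle is right back up, the board is back on its prop, and the jack hasn't shifted. Final press, then hold.

```bash
python3 -W ignore - <<'E'
from h import *
np.set_printoptions(precision=4,suppress=True)
move_l(arc(0,.004),feed=.08,max_force=6)
press()
hold(.6);o=observe();print(o["time_s"],o["eef_pos"],o["ft_force"])
r=snap("7")
im,P=r["top"]
for u in (170,200,240,260,280,300,315): print(u,P[80:95,u].mean(0))
for k in ((275,118),(274,112),(227,112)): print(k,P[k[1],k[0]])
cv2.imwrite("pics/c7.png",cv2.resize(r["side"][0][130:280,220:420,::-1],(800,600),interpolation=cv2.INTER_NEAREST))
E
```

```text
pre [ 0.4804 -0.0521  0.0602] [-1.0812  0.9779  3.9794]
press True 22.1333 [ 0.4819 -0.0522  0.0526] [-6.8604  2.1957 16.507 ]
22.7333 [ 0.4818 -0.0522  0.0529] [-5.886   1.1108 14.4571]
170 [0.7463 0.2278 0.1347]
200 [0.7456 0.1474 0.136 ]
240 [0.7459 0.0402 0.135 ]
260 [nan nan nan]
280 [ 0.746  -0.0676  0.1344]
300 [ 0.7454 -0.1214  0.1357]
315 [ 0.7454 -0.1619  0.1355]
(275, 118) [ 0.666  -0.0542  0.1139]
(274, 112) [ 0.6823 -0.0517  0.1158]
(227, 112) [0.6841 0.0759 0.1116]
```

View pics/c7.png

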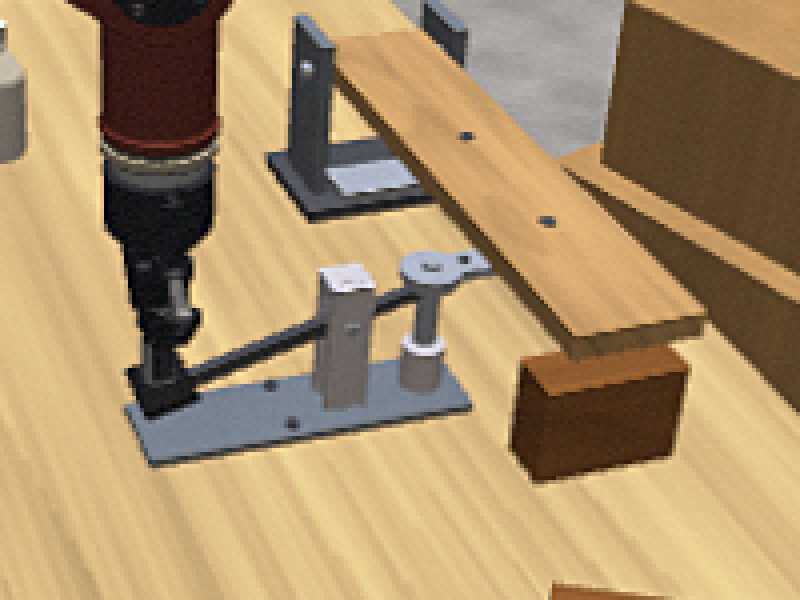

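View pics/top7.png

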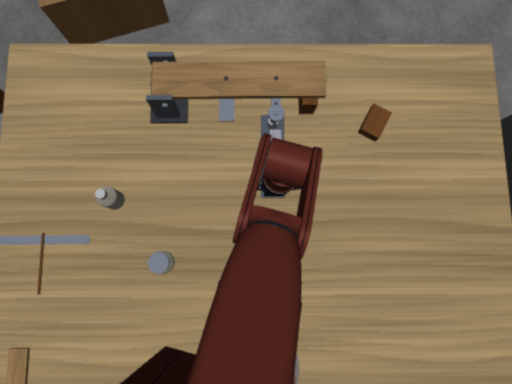

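The board top is flat at 0.135–0.136 m along its length, so it is level (136 mm expected). The handle is at its stop, and the glue bottle, offcut and jar are unmoved. Handing in.

```bash
python3 -c "
from plant import *
job_done();o=observe();print(o['time_s'],o['eef_pos'],o['ft_force'])"
```

```text
the job is handed in; nothing more can be done
the job is handed in; nothing more can be done
```

The job is handed in at about 23 s, with the arm still holding the handle down and the jack alone carrying the board level.

**What I did:** I gripped the jack by its pillar and slid it in from the free side. I set it upright under the round lift pad, pumped the handle fully down once, let it come right back up, then pressed it fully down again.

**Last checks:**
- **Handle:** the fingertips sit on the paddle at 52.9 mm, against about 52 mm expected fully down. They push with about 14 N against the hard stop.
- **Board:** its top measures 134–136 mm along the whole length (136 mm is level), and it is clear of the prop block.
- **Saddle:** it was centred under the pad to about 2 mm in each view when I set the jack down. The jack showed no visible shift after either stroke.
- **Other items:** the glue bottle, offcut and jar look to be where they were.

**Disagreements:** the two cameras differed by about 3 mm on the pad's x position, so I used a value between them. My first top-view reading was another 3 mm off because it included the disc's side face, and I corrected that before placing the jack.

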